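# Switch off a board test fixture and raise its counterweighted gate

## Robot

A 7-joint arm with a two-finger parallel gripper is mounted at the origin on the work surface. World frame = base frame: x ahead of the robot, y to its left, z up, the work surface at z = 0. Lengths are in m, angles in rad, forces in N, time in s.
With the tool pointing down it reaches from about 0.4 to 0.875 m from the base axis. Payload 19.3 kg.
Tool frame: the origin (TCP) lies at the very end of the fingers, on their centre line; the grasp point (between the pads) lies 19 mm behind it (bot.grasp_offset is the distance from the TCP to the grasp point, in m); z points along the fingers, x is the direction in which the jaws open and shut, and the axes are right-handed (so a half turn about z gives the same grasp; the last joint's range is limited). The gripper opens to 85 mm and grips with 20 to 120 N. Pads are 22 mm wide; open, the fingers measure 114 mm over their backs; the gripper's body (76 mm by 85 mm) begins 54 mm behind the grasp point. The pads swing forward as they close: fully open they stand 13 mm farther back than shut.
Start: joints at [-0.07, 0.521, -0.036, 1.599, 0.021, 1.021, -0.113], TCP at [0.625, -0, 0.231] pointing down, gripper open.
Joint ranges: [-2.91, 2.91], [-0.3, 2.13], [-1.5, 1.42], [0.17, 2.43], [-1.26, 4.41], [0.16, 1.93], [-2.52, 2.52]. Speed limits (rad/s): [1.89, 1.89, 2.39, 2.39, 3.01, 3.01, 3.01].

## Interface

Orientations are given as [roll, pitch, yaw] about the fixed x, y, z axes, in that order (R = Rz(yaw) Ry(pitch) Rx(roll)).
In Python, from workcell import status, grab_frame, calibration, job, regions_of, mark_of, bot gives the robot as it stands.
- The arm moves only by the tool carry_out, never from a script. Its argument "deltas" is one flat list of numbers, 5 for each row, row after row: the opening, from -1 (shut) to 1 (fully open), then the shift along the tool's x, y, z in cm, then the turn about the tool's z in degrees. A call has 1 to 20 rows; each row shifts and turns the commanded pose from where the row before left it, along the tool's axes as they then stand; what a row does not reach is not made up. A row lasts 1/12 s, in which the tool goes at most 41.7 mm and 7.16 degrees, less where a joint would pass 70% of its speed; a pose out of reach is approached as far as the arm can. A call with a gripper value outside its range is refused whole. The fingers move at their own pace and stop on an object; "newtons" is the grip in N (left out, the last holds). Time passes only in rows, so rows that do not move let the fingers close. It gives the time, the measured TCP pose, the force and the opening at its end, in the units of the state.
- status.observe(): the state, without advancing time (a new reading comes with each control period).
- grab_frame(name): name is "scene" or "side" or "wrist"; returns the picture (420x560x3 uint8, red, green, blue); there is no depth.
- calibration(name): a dict with "fov_y" (degrees; the focal length in pixels is half the picture's height over the tangent of half this angle, whatever the lens; pixels are square), "cx", "cy" (the principal point, pixels), "R" (3x3) and "t" (3): a world point X has camera coordinates R X + t. Camera axes: x right, y down, z forward; pixel columns grow to the right and rows downward; lengths in m; the calibration is good to about 2 mm. A picture is of the moment at which its call begins: read the wrist's pose just before it. calibration takes no time and is no camera call; for the wrist camera it gives the pose at the moment of the call.
- job.job_done(): hands the job in, once; it reports no verdict.
Trained networks look in the newest picture that a camera, given by its name, has taken for a name from the list of things; names that differ only in an ending like _2 or _b are one class to them, and where a whole thing is asked for, a point or a joint stands for the part that bears it (a point fixed in the world has none). Each returns a list of dicts, best first, with "p" (0 to 1); they miss things now and then, are a little off and sometimes report something else, mostly with a low value. They report only what shows in the picture. A call takes as long as a camera call.
- regions_of(camera, target): "region" (420x560 bool, what is visible of it) and "xy" ([column, row] in pixels, amid what is visible of it).
- mark_of(camera, target): "xy" ([column, row] in pixels: a listed point, or the origin of a listed thing).
The state is a dict: "clock": time; "qpos": joint angles; "qd": joint speeds; "joint_efforts": joint torques, N m; "position": TCP position; "tool_rot": TCP orientation; "force": force on the tool from outside, world axes, zero at the start; "moment": the same for the moment, N m; "grip_width": finger opening in m.
Only numpy, scipy, OpenCV 4.12 (cv2) and the standard library are available. Lean on these libraries where they do the work, as an engineer would, in place of code of your own. Each camera call takes 0.05 s, during which the arm holds its last target.

## Task

The circuit board under the hinged gate of the test fixture has finished its test. First switch the fixture off by pushing its toggle switch fully over towards the hinge side; then, pushing from below at the lip along the gate's front edge, swing the gate up past its balance point without flinging it, so that it comes to rest on its rear buffers and stays raised by itself. Only push: leave the board lying in its nest, and do not pick up or shift any of the tools and supplies on the bench.

Things in the scene. Friction and masses are not known exactly. Their poses are not given: they have to be found in the camera images.
- fixture: Board test fixture, fixed, its front turned roughly to the robot's right: grey box 200 deep (x) x 290 wide (y) x 70 mm high, brown top. Origin: centre of its underside, on the bench. -x is its front (lip), +x its rear (hinge, counterweight), +y its left. The gate lies over the right part, centred at y = -40; a control strip with the toggle switch runs along the left at y = 82 to 134 mm. Other parts on top: under 30 mm.
- gate (a joint): Gate hinge, rad: 0 shut (level), grows as the front rises, 1.745 on the rear buffers. No latch. Balances near 0.93: below it falls shut, above it falls open and stays. Pushing up at the lip takes about 2 N at first, less higher up. The hinge is damped (0.22 N m s/rad): from just past balance it reaches the buffers in 1 to 3 s.
- gate_lip (a point): Middle of the front lower edge of the gate's aluminium finger lip (45 deep x 120 wide x 5 mm), which sticks out 35 mm in front of the box, underside 99 mm above the bench when shut. Moves with the gate; 210 mm before the hinge axis and 6 mm below it. Axes of the gate: -x from hinge to lip, y along the hinge, z up when shut.
- gate_hinge (a point): Middle of the hinge axis (along y), 105 mm up, at x = 75, y = -40 mm of the fixture, same axes. From it a frame 167 wide x 12 mm thick with a clear plate runs 165 mm forwards to the lip; behind it two cranked arms carry a steel counterweight bar, 20 mm thick, 70 mm from the axis, up and rearwards when shut. Bearing blocks at both ends, to 120 mm above the bench.
- power_switch (a joint): Toggle switch, rad: 0 on (bat leans 0.38 rad to the front), 0.76 off (leans 0.38 rad to the rear, the hinge side). It stays where it is left; pushing its tip takes about 1 N.
- switch_tip (a point): Tip of the switch's steel bat: 32 mm long, 8 mm thick at the tip, pivot 75 mm above the bench at x = -30, y = 105 mm of the fixture. Moves with the bat.
- switch_foot (a point): Foot of the switch on the control strip, 72 mm above the bench, at x = -30, y = 105 mm of the fixture; fixture's axes.
- board: Brown circuit board 110 x 120 x 3 mm with parts up to 11 mm high on it, lying loose in its nest under the gate; origin at the centre of its underside.
- paste_tin: Flat round tin of paste, 64 mm across, 22 mm high, loose beside the fixture; origin at the centre of its underside.
- solder_reel: Reel of solder wire lying flat, 58 mm across, 35 mm high, loose beside the fixture; origin at the centre of its underside.
- fuse_carton: Small carton 40 x 36 x 56 mm high, loose beside the fixture; origin at the centre of its underside.
- screwdriver: Screwdriver 190 mm long, 26 mm thick, lying in front of the fixture; origin at the middle of its length, on the bench, x towards the blade.
- pliers: Long-nose pliers 165 mm long, 60 mm wide, 12 mm high, lying at the robot's right; origin near the pivot, 3 mm below the bench's surface.
- multimeter: Hand-held meter 150 x 75 x 41 mm lying at the robot's left; origin at the centre of its underside.
- cleaner_bottle: Bottle 60 mm across, 150 mm high, standing at the robot's right; origin at the centre of its underside.

How it is judged:
On the way, in this order (a step that is already met when the one before it is completed fails the run):
1. the toggle switch is pushed over to the rear (off), the gate still shut (value of joint power_switch above 0.6 rad and value of joint gate below 0.1 rad), for 0.2 s.
2. the gate is pushed up past its balance point (value of joint gate above 1 rad), for 0.1 s.
At the end, for the whole second after the job is handed in: The gate rests raised at its rear buffers (joint above 1.66 of 1.745 rad) and still (under 0.05 rad/s), the switch is over to the rear (above 0.6 of 0.76 rad), the board is within 8 mm of where it lay and every tool and supply within 20 mm (value of joint gate above 1.66 rad and velocity of joint gate between -0.05 and 0.05 rad/s and value of joint power_switch above 0.6 rad and distance of board from where it was at the start of the episode below 0.008 m and distance of each of paste_tin, solder_reel, fuse_carton, screwdriver, pliers, multimeter, cleaner_bottle from where it was at the start of the episode below 0.02 m); the robot touches nothing.
It fails at once if the gate is opened while the fixture is still switched on (value of joint gate above 0.15 rad and value of joint power_switch below 0.5 rad).
It fails at once if the gate is flung (faster than 3 rad/s) (velocity of joint gate above 3 rad/s).
It fails at once if the board is lifted or shifted by more than 8 mm (distance of board from where it was at the start of the episode above 0.008 m).
It fails at once if a tool or supply on the bench is picked up or shifted by more than 20 mm (distance of any of paste_tin, solder_reel, fuse_carton, screwdriver, pliers, multimeter, cleaner_bottle from where it was at the start of the episode above 0.02 m).
It also fails if it takes over 45 s, if anything falls off the work surface, if the arm or the gripper's body presses on something with over 40 N, if the wrist force passes 120 N, or if a joint passes its speed limit or range.

## Working session

There is one attempt and no reset: what is moved stays moved. The work goes in short steps, Python scripts to look and compute and a tool call to move; the robot and the scene stay as the last step left them, time stands still between calls to the robot, and variables do not carry over. Pictures are saved under pics/ and viewed, and the job is handed in when it is done.

Besides the shell and the picture viewer there is one more tool, called by a JSON object that holds its "op" and its "data", one argument or row to a line. carry_out: Moves the arm, as the interface text tells. Its arguments: {"type":"object","properties":{"deltas":{"type":"array","items":{"type":"number"}},"newtons":{"type":"number"}},"required":["deltas"]}

```bash
mkdir -p pics; ls; cat > h.py <<'E'
import numpy as np, cv2
from workcell import status, grab_frame, calibration, job, regions_of, mark_of, bot
def ray(cam,xy,c=None):
    c=c or calibration(cam); f=210/np.tan(np.radians(c['fov_y'])/2)
    R=np.array(c['R']);t=np.array(c['t'])
    d=R.T@np.array([(xy[0]-c['cx'])/f,(xy[1]-c['cy'])/f,1]); return -R.T@t,d
def atz(cam,xy,z,c=None):
    o,d=ray(cam,xy,c); return o+d*(z-o[2])/d[2]
def proj(cam,X,c=None):
    c=c or calibration(cam); f=210/np.tan(np.radians(c['fov_y'])/2)
    p=np.array(c['R'])@np.array(X)+np.array(c['t']); return np.array([c['cx']+f*p[0]/p[2],c['cy']+f*p[1]/p[2]])
def save(cam,n):
    im=grab_frame(cam); cv2.imwrite(f'pics/{n}.png',im[:,:,::-1]); return im
E
python3 - <<'E'
from h import *
print(status.observe())
for c in ['scene','side','wrist']:
    save(c,c+'0'); k=calibration(c); print(c,k['fov_y'],k['cx'],k['cy'],-np.array(k['R']).T@k['t'])
    for n,z in [('gate_lip',.099),('gate_hinge',.105),('switch_tip',.1047),('switch_foot',.072),('fixture',0)]:
        m=mark_of(c,n)
        for q in m[:2]: print(n,np.round(q['xy'],1),round(q['p'],2),np.round(atz(c,q['xy'],z),4))
E
```

```text
pics
{'clock': 0.0, 'qpos': array([-0.070182  ,  0.52203675, -0.03633717,  1.60002122,  0.02118923,
        1.021106  , -0.11281209]), 'qd': array([-0.000284  , -0.00156181, -0.00050317, -0.00081637, -0.0006218 ,
        0.00024007,  0.00098053]), 'joint_efforts': array([-4.24098413e-03, -9.27110124e+01,  1.97758444e+00, -3.69928443e+01,
        1.76317629e-02,  8.19846697e-03, -6.58496788e-05]), 'position': array([ 6.24647470e-01, -4.09277783e-05,  2.30706725e-01]), 'tool_rot': array([ 3.14152099e+00,  1.18457789e-03, -3.70383225e-05]), 'force': array([0.28347738, 0.00838426, 0.84049278]), 'moment': array([ 0.02671202,  0.00632625, -0.02866259]), 'grip_width': 0.08514497150810564}
scene 55.135252385475596 277.65847413397574 205.99213772677993 [1.26584866 0.22193339 0.93784151]
gate_lip [248.7 219.2] 0.96 [ 0.6523 -0.0731  0.099 ]
gate_lip [449.7 249.8] 0.42 [0.5905 0.4411 0.099 ]
gate_hinge [326.6 227.9] 0.84 [0.6219 0.1328 0.105 ]
switch_tip [293.  175.9] 0.42 [ 0.4655 -0.0061  0.1047]
switch_foot [294. 187.] 0.59 [0.4774 0.0012 0.072 ]
switch_foot [142.2 162.7] 0.31 [ 0.5218 -0.4839  0.072 ]
fixture [295.8 232. ] 0.68 [0.5827 0.0399 0.    ]
side 42.37209658009517 277.2571290720247 209.36364650048907 [-0.25860653 -0.93619939  1.10256935]
gate_lip [308.9 206.6] 0.56 [ 0.6438 -0.0798  0.099 ]
gate_hinge [258.1 177.4] 0.96 [0.6269 0.1278 0.105 ]
switch_tip [392.7 362.7] 0.41 [ 0.388  -0.5859  0.1047]
switch_foot [251.3 227.1] 0.88 [ 0.4802 -0.0082  0.072 ]
fixture [264.8 225.4] 0.9 [0.5675 0.0338 0.    ]
fixture [198.4 213.3] 0.7 [0.4528 0.2244 0.    ]
wrist 63.64900661305797 284.1630278646981 215.48764061871313 [0.6254027  0.08317826 0.37312392]
gate_lip [302.8 293.8] 0.65 [ 0.6429 -0.0877  0.099 ]
gate_hinge [271.4  39.9] 0.91 [0.6165 0.1233 0.105 ]
switch_tip [121.2 217.2] 0.75 [ 0.4887 -0.0102  0.1047]
fixture [248.3 138.6] 0.87 [0.5869 0.0433 0.    ]
fixture [120.9 216.3] 0.37 [ 0.4352 -0.0455  0.    ]
```

View pics/scene0.png

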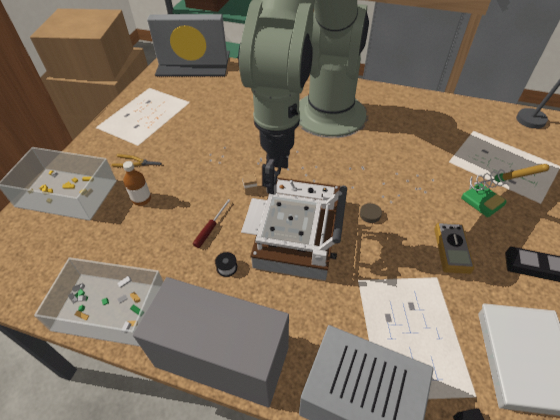

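View pics/side0.png

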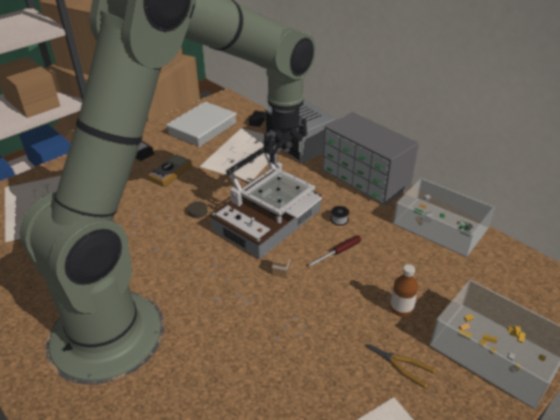

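View pics/wrist0.png

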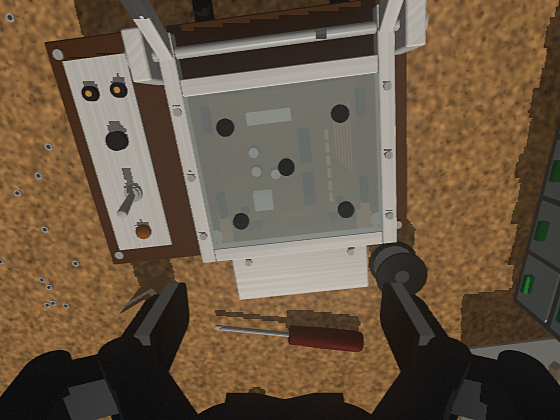

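The wrist view shows the fixture with its front towards −y. The switch bat is near (125,212), the lip's front edge runs (240,299)–(368,287), and the reel is at the lip's right (400,270). The screwdriver lies in front. I'll fit the fixture pose, locate the loose items, and look closely at the finger shape.

```bash
cat > fit.py <<'E'
from h import *
from scipy.optimize import least_squares
F={'gate_lip':(-.135,-.04,.099),'gate_hinge':(.075,-.04,.105),'switch_foot':(-.03,.105,.072),'switch_tip':(-.0419,.105,.1047)}
obs=[('wrist',(46,43),(.1,.145,.07)),('wrist',(113,264),(-.1,.145,.07)),('wrist',(240,299),(-.135,.02,.104)),('wrist',(368,287),(-.135,-.1,.104)),
('wrist',(302.8,293.8),F['gate_lip']),('wrist',(271.4,39.9),F['gate_hinge']),('wrist',(121.2,217.2),F['switch_tip']),
('scene',(248.7,219.2),F['gate_lip']),('scene',(326.6,227.9),F['gate_hinge']),('scene',(293,175.9),F['switch_tip']),('scene',(294,187),F['switch_foot']),
('side',(308.9,206.6),F['gate_lip']),('side',(258.1,177.4),F['gate_hinge']),('side',(251.3,227.1),F['switch_foot'])]
C={c:calibration(c) for c in('scene','side','wrist')}
def W(p,q):
    c,s=np.cos(p[2]),np.sin(p[2]); return np.array([p[0]+c*q[0]-s*q[1],p[1]+s*q[0]+c*q[1],q[2]])
def r(p): return np.concatenate([(proj(c,W(p,q),C[c])-np.array(u))*(1 if c=='wrist' else 1.3) for c,u,q in obs])
s=least_squares(r,[.585,.04,1.69],loss='soft_l1',f_scale=2)
P=s.x
if __name__=='__main__':
    print(P)
    for o,e in zip(obs,r(P).reshape(-1,2)): print(o[0],o[2],e.round(1))
    for n,q in F.items(): print(n,W(P,q).round(4))
E
python3 fit.py
python3 - <<'E'
from h import *
from fit import P
for c in ['scene','side','wrist']:
    im=save(c,'x_'+c)
    for n in ['solder_reel','fuse_carton','screwdriver','paste_tin']:
        m=mark_of(c,n)
        if m: 
            X=atz(c,m[0]['xy'],0); d=X[:2]-P[:2]; a=P[2]
            print(c,n,round(m[0]['p'],2),np.round(m[0]['xy']),X.round(3),'fix',np.round([np.cos(a)*d[0]+np.sin(a)*d[1],-np.sin(a)*d[0]+np.cos(a)*d[1]],3))
im=cv2.imread('pics/x_scene.png')[100:280,200:400]; cv2.imwrite('pics/c_scene.png',cv2.resize(im,None,fx=3.3,fy=3.3,interpolation=2)[:600])
im=cv2.imread('pics/x_side.png')[100:290,190:370]; cv2.imwrite('pics/c_side.png',cv2.resize(im,None,fx=3.1,fy=3.1,interpolation=2))
E
```

```text
[0.58735791 0.04451023 1.69020825]
wrist (0.1, 0.145, 0.07) [-2.8 -0.2]
wrist (-0.1, 0.145, 0.07) [0.2 0.4]
wrist (-0.135, 0.02, 0.104) [-1.4  1.7]
wrist (-0.135, -0.1, 0.104) [1.3 0. ]
wrist (-0.135, -0.04, 0.099) [ 0.4 -2.8]
wrist (0.075, -0.04, 0.105) [ 2.2 -0.7]
wrist (-0.0419, 0.105, 0.1047) [-0.9 -0.7]
scene (-0.135, -0.04, 0.099) [-3.7 -4.6]
scene (0.075, -0.04, 0.105) [-3.9 -2.5]
scene (-0.0419, 0.105, 0.1047) [-4.5  6.5]
scene (-0.03, 0.105, 0.072) [-0.8  2.9]
side (-0.135, -0.04, 0.099) [1.4 1.1]
side (0.075, -0.04, 0.105) [-1.6  2.2]
side (-0.03, 0.105, 0.072) [-0.8 -3.5]
gate_lip [ 0.6432 -0.0848  0.099 ]
gate_hinge [0.6181 0.1237 0.105 ]
switch_foot [0.4867 0.0022 0.072 ]
switch_tip [ 0.4881 -0.0096  0.1047]
scene solder_reel 0.76 [225. 266.] [ 0.754 -0.111  0.   ] fix [-0.174 -0.147]
scene fuse_carton 0.56 [253. 192.] [ 0.472 -0.135  0.   ] fix [-0.164  0.136]
scene screwdriver 0.63 [213. 223.] [ 0.625 -0.204  0.   ] fix [-0.252 -0.008]
scene paste_tin 0.59 [373. 214.] [0.449 0.241 0.   ] fix [0.212 0.114]
side solder_reel 0.73 [340. 216.] [ 0.772 -0.096  0.   ] fix [-0.161 -0.166]
side fuse_carton 0.69 [276. 271.] [ 0.458 -0.135  0.   ] fix [-0.163  0.15 ]
side screwdriver 0.83 [330. 256.] [ 0.613 -0.199  0.   ] fix [-0.245  0.003]
side paste_tin 0.64 [200. 213.] [0.456 0.223 0.   ] fix [0.192 0.109]
wrist solder_reel 0.96 [394. 260.] [ 0.76  -0.102  0.   ] fix [-0.166 -0.154]
wrist screwdriver 0.68 [290. 328.] [ 0.634 -0.202  0.   ] fix [-0.25  -0.017]
```

View pics/c_scene.png

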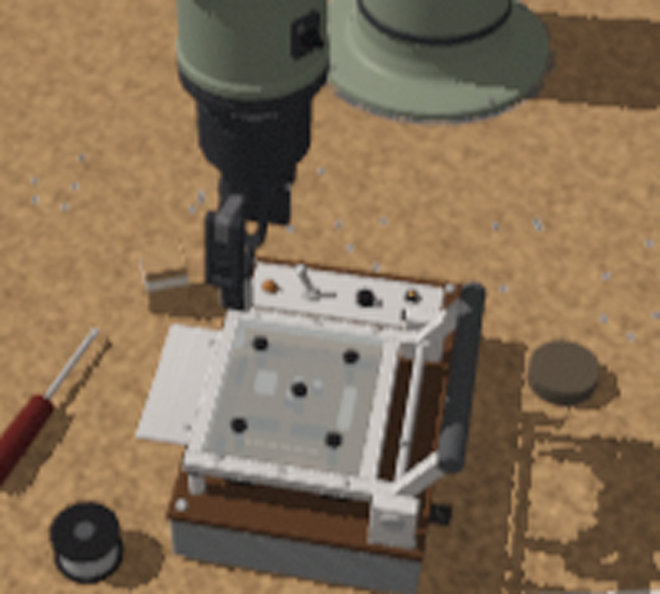

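View pics/c_side.png

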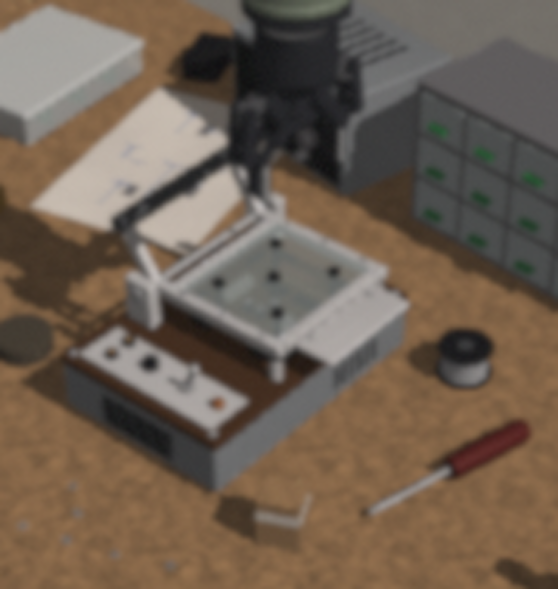

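```bash
python3 - <<'E'
from workcell import bot
print([ (a,getattr(bot,a)) for a in dir(bot) if a[0]!='_'])
E
```

```text
[('IKError', <class 'workcell.IKError'>), ('grasp_offset', 0.0187)]
```

{"op": "carry_out", "data": {
  "deltas": [-1,0,0,0,-6.8,-1,-3.4,0.5,0,0,-1,-3.4,0.5,0,0,-1,-3.4,0.5,0,0,-1,-3.4,0.4,0,0,-1,0,0,3,0,-1,0,0,3,0,-1,0,0,2,0,-1,0,0,0,0,-1,0,0,0,0],
  "newtons": 20
}}

```text
clock: 2.48
position: [0.492, -0.035, 0.1512]
tool_rot: [-3.141, 0.001, 0.119]
force: [0.6, 0.1, 0.7]
grip_width: 0.0
```

```bash
cat > st.py <<'E'
from h import *
from fit_p import P
def F2(X):
    d=X[:2]-P[:2];a=P[2]; return np.array([np.cos(a)*d[0]+np.sin(a)*d[1],-np.sin(a)*d[0]+np.cos(a)*d[1],X[2]])
def st():
    s=status.observe(); f=s['force'];a=P[2]
    print('t',round(s['clock'],2),'fix',(F2(s['position'])*1000).round(1),'rot',s['tool_rot'].round(3),'F fix',np.round([np.cos(a)*f[0]+np.sin(a)*f[1],-np.sin(a)*f[0]+np.cos(a)*f[1],f[2]],2),'w',round(s['grip_width'],4))
E
echo 'P=[0.58736,0.04451,1.69021]' > fit_p.py
sed -i 's/^from fit_p.*/import fit_p; P=np.array(fit_p.P)/' st.py
python3 - <<'E'
from st import *
st()
for c in ['wrist','side']:
    save(c,c+'1')
c='wrist'
for n,z in [('switch_tip',.1047),('switch_foot',.072),('gate_lip',.099),('gate_hinge',.105)]:
    for q in mark_of(c,n)[:2]: print(n,np.round(q['xy'],1),round(q['p'],2),(F2(atz(c,q['xy'],z))*1000).round(1))
E
```

```text
t 2.48 fix [-67.6 104.2 151.2] rot [-3.141e+00  1.000e-03  1.190e-01] F fix [-0.02 -0.58  0.75] w 0.0
switch_tip [280.4 203.9] 0.73 [-42.4 104.8 104.7]
switch_foot [282.5 173.7] 0.87 [-31.3 103.6  72. ]
switch_foot [405.6 124.5] 0.49 [ 0.3 25.2 72. ]
gate_lip [493.1 333.1] 0.88 [-138.   -42.1   99. ]
```

View pics/wrist1.png

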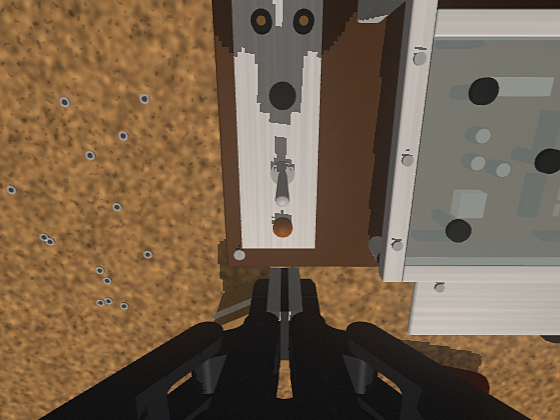

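View pics/side1.png

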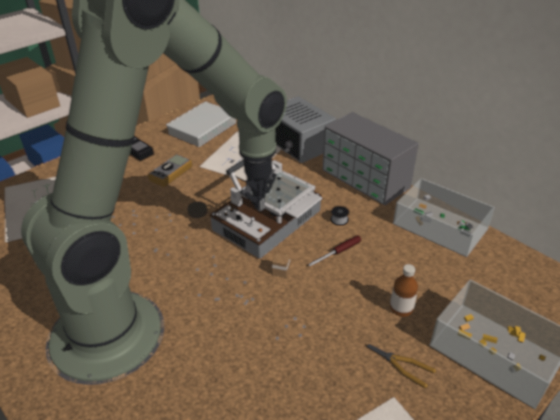

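The switch tip measures (−42,105) in fixture coordinates, as expected, and the fingers are lined up in front of it. Next I lower to about 95 mm and push towards the hinge.

{"op": "carry_out", "data": {
  "deltas": [-1,0,0,2,0,-1,0,0,2,0,-1,0,0,1,0,-1,0,0,0.6,0,-1,0,0,0,0,-1,0,-0.5,0,0,-1,0,-0.5,0,0,-1,0,-0.5,0,0,-1,0,-0.5,0,0,-1,0,-0.3,0,0,-1,0,0,0,0]
}}

```text
clock: 3.7
position: [0.4895, -0.0112, 0.0956]
tool_rot: [-3.141, -0.0, 0.12]
force: [1.0, -0.0, -0.2]
grip_width: 0.0
```

```bash
python3 - <<'E'
from st import *
st()
for c in ['wrist']:
    save(c,c+'2')
E
```

```text
t 3.7 fix [-43.7 103.8  95.6] rot [-3.141 -0.     0.12 ] F fix [-0.13 -0.95 -0.22] w 0.0
```

View pics/wrist2.png

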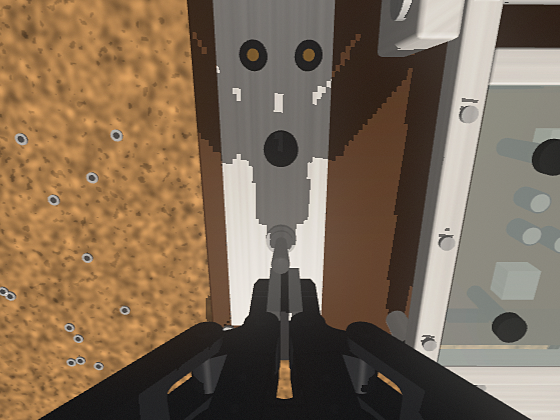

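{"op": "carry_out", "data": {
  "deltas": [-1,0,-0.4,0,0,-1,0,-0.4,0,0,-1,0,-0.4,0,0,-1,0,0,0,0]
}}

```text
clock: 4.08
position: [0.4881, -0.0011, 0.0952]
tool_rot: [3.14, 0.0, 0.118]
force: [1.8, -9.9, -1.1]
grip_width: -0.0001
```

```bash
python3 - <<'E'
from st import *
st()
c='wrist'; save(c,c+'3')
for n,z in [('switch_tip',.1047),('switch_foot',.072)]:
    for q in mark_of(c,n)[:2]: print(n,np.round(q['xy'],1),round(q['p'],2),(F2(atz(c,q['xy'],z))*1000).round(1))
E
```

```text
t 4.08 fix [-33.4 104.   95.2] rot [3.14  0.    0.118] F fix [-10.07  -0.6   -1.15] w -0.0001
switch_tip [279.  265.5] 0.62 [-18.7 105.8 104.7]
switch_foot [282.5 255.5] 0.73 [-29.7 104.5  72. ]
```

View pics/wrist3.png

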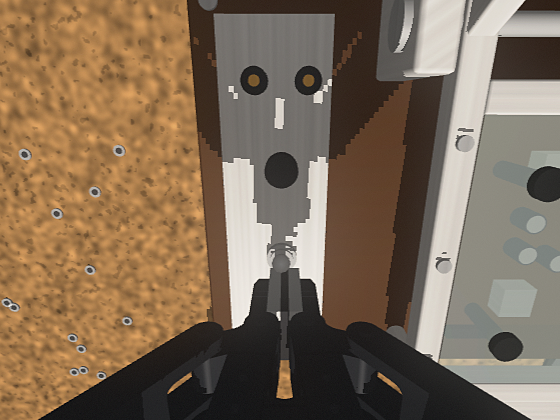

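The switch is fully over: the tip is at x = −18.7 (expected −18.1) and the force rose to 10 N at its stop. Now I back away, rise, and go in front of the lip.

{"op": "carry_out", "data": {
  "deltas": [-1,0,2,0,0,-1,0,1.4,0,0,-1,0,0,-3,0,-1,0,0,-3,0,-1,2.8,2,0,0,-1,2.9,2.2,0,0,-1,2.9,2.2,0,0,-1,2.9,2.2,0,0,-1,2.9,2.2,0,0,-1,0,0,3,0,-1,0,0,2.5,0,-1,0,0,1.7,0,-1,0,0,0,0,-1,0,0,0,0]
}}

```text
clock: 5.4
position: [0.6475, -0.1237, 0.0829]
tool_rot: [-3.141, 0.001, 0.119]
force: [0.3, 0.3, 0.7]
grip_width: 0.0001
```

```bash
python3 - <<'E'
from st import *
st()
c='wrist'; save(c,c+'4')
for n,z in [('switch_tip',.1047),('switch_foot',.072),('gate_lip',.099)]:
    for q in mark_of(c,n)[:2]: print(n,np.round(q['xy'],1),round(q['p'],2),(F2(atz(c,q['xy'],z))*1000).round(1))
save('scene','scene4')
im=cv2.imread('pics/scene4.png')[100:280,200:400]; cv2.imwrite('pics/c_scene4.png',cv2.resize(im,None,fx=3.3,fy=3.3,interpolation=2)[:600])
E
```

```text
t 5.4 fix [-174.2  -39.7   82.9] rot [-3.141e+00  1.000e-03  1.190e-01] F fix [ 0.29 -0.33  0.67] w 0.0001
gate_lip [280.6 220. ] 0.88 [-137.3  -39.7   99. ]
```

View pics/wrist4.png

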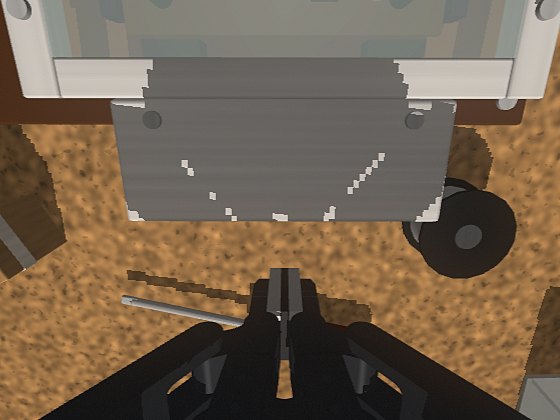

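View pics/c_scene4.png

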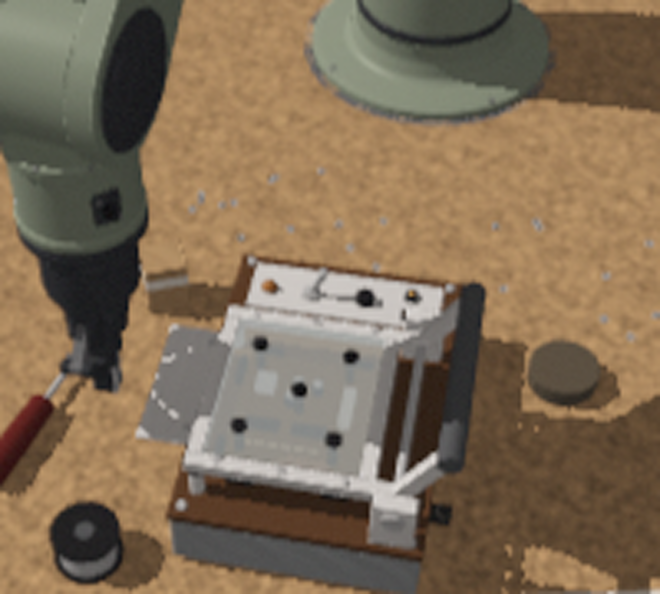

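Switch off is confirmed in the scene view: the bat leans to the hinge. The tool can only stay vertical here, so I'll press the finger against the lip's front lower edge, then lift along the arc.

{"op": "carry_out", "data": {
  "deltas": [-1,0,-1.2,0,0,-1,0,-1,0,0,-1,0,-0.3,0,0,-1,0,-0.3,0,0,-1,0,0,0,0]
}}

```text
clock: 6.07
position: [0.6447, -0.0959, 0.0835]
tool_rot: [3.141, -0.0, 0.119]
force: [-0.7, -0.4, 0.5]
grip_width: 0.0
```

```bash
python3 -c "
from st import *
st()"
```

```text
t 6.07 fix [-146.3  -40.2   83.5] rot [ 3.141 -0.     0.119] F fix [-0.35  0.72  0.55] w 0.0
```

{"op": "carry_out", "data": {
  "deltas": [-1,0,-0.2,0,0,-1,0,-0.2,0,0,-1,0,0,0,0]
}}

```text
clock: 6.32
position: [0.6444, -0.0955, 0.0836]
tool_rot: [3.138, -0.001, 0.117]
force: [3.5, -13.8, -1.7]
grip_width: -0.0002
```

```bash
python3 -c "
from st import *
st(); save('wrist','wrist5')"
```

```text
t 6.32 fix [-145.8  -39.9   83.6] rot [ 3.138e+00 -1.000e-03  1.170e-01] F fix [-14.12  -1.78  -1.73] w -0.0002
```

View pics/wrist5.png

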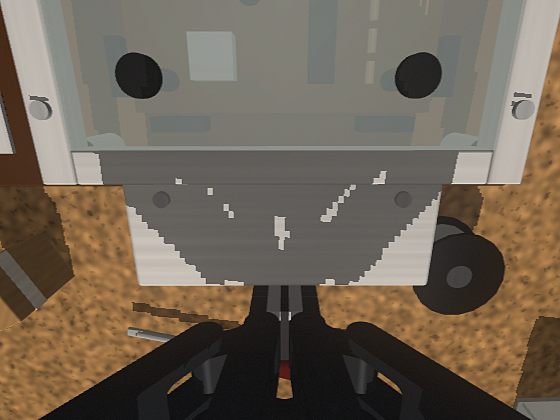

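{"op": "carry_out", "data": {
  "deltas": [-1,0,-0.1,-0.15,0,-1,0,0,-0.3,0,-1,0,0,-0.3,0,-1,0,0,-0.3,0,-1,0,0,0,0]
}}

```text
clock: 6.78
position: [0.6444, -0.0953, 0.0946]
tool_rot: [3.137, -0.001, 0.116]
force: [3.9, -18.3, -0.9]
grip_width: -0.0002
```

```bash
python3 -c "
from st import *
st(); save('wrist','wrist6')
for n in ['gate_lip','gate_hinge']:
    for q in mark_of('wrist',n)[:1]: print(n,q['xy'],q['p'],F2(atz('wrist',q['xy'],.109)))
print(proj('wrist',calibration('wrist')['t'])) if 0 else None
"
```

```text
t 6.78 fix [-145.6  -40.    94.6] rot [ 3.137e+00 -1.000e-03  1.160e-01] F fix [-18.6   -1.69  -0.85] w -0.0002
gate_lip [280.8, 280.6] 0.68 [-0.13519828 -0.03897506  0.109     ]
```

View pics/wrist6.png

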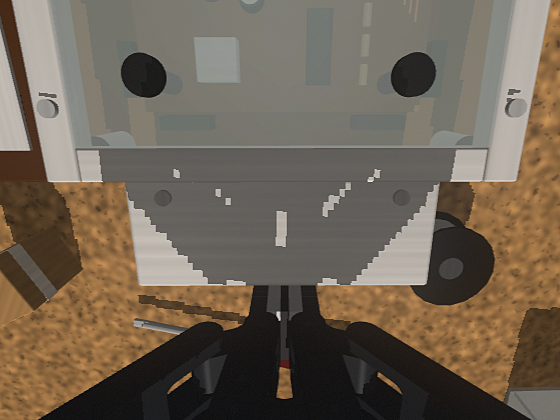

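The lip kept its size in the wrist picture while the camera rose 11 mm, so the gate is rising with the finger (no slip). I continue along the arc.

{"op": "carry_out", "data": {
  "deltas": [-1,0,-0.04,-0.51,0,-1,0,-0.04,-0.51,0,-1,0,-0.04,-0.51,0,-1,0,-0.05,-0.51,0,-1,0,-0.08,-0.52,0,-1,0,-0.09,-0.52,0,-1,0,-0.09,-0.52,0,-1,0,-0.1,-0.52,0]
}}

```text
clock: 7.6
position: [0.6438, -0.0899, 0.1358]
tool_rot: [3.137, -0.001, 0.116]
force: [3.3, -16.2, 1.1]
grip_width: 0.0003
```

```bash
python3 -c "
from st import *
st(); save('wrist','wrist7')
save('side','side7')
im=cv2.imread('pics/side7.png')[100:290,190:370]; cv2.imwrite('pics/c_side7.png',cv2.resize(im,None,fx=3.1,fy=3.1,interpolation=2))
"
```

```text
t 7.6 fix [-140.2  -40.   135.8] rot [ 3.137e+00 -1.000e-03  1.160e-01] F fix [-16.48  -1.38   1.1 ] w 0.0003
```

View pics/wrist7.png

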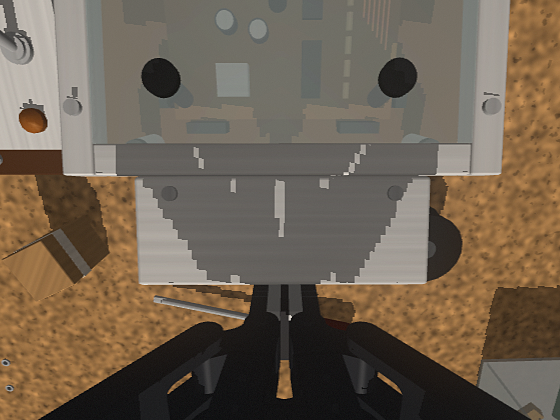

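View pics/c_side7.png

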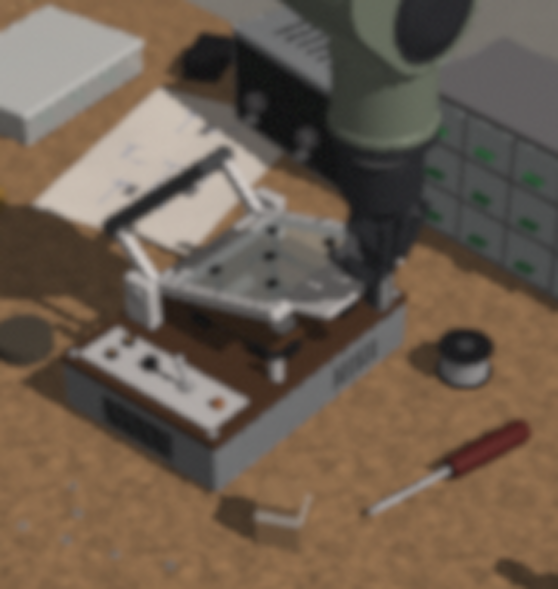

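{"op": "carry_out", "data": {
  "deltas": [-1,0,-0.14,-0.51,0,-1,0,-0.14,-0.51,0,-1,0,-0.14,-0.51,0,-1,0,-0.14,-0.51,0,-1,0,-0.19,-0.49,0,-1,0,-0.19,-0.49,0,-1,0,-0.19,-0.49,0,-1,0,-0.19,-0.49,0,-1,0,-0.24,-0.47,0,-1,0,-0.24,-0.47,0,-1,0,-0.24,-0.47,0,-1,0,-0.24,-0.47,0,-1,0,-0.28,-0.44,0,-1,0,-0.28,-0.44,0,-1,0,-0.28,-0.44,0,-1,0,-0.28,-0.44,0]
}}

```text
clock: 9.03
position: [0.6397, -0.0551, 0.2125]
tool_rot: [3.138, -0.001, 0.116]
force: [0.8, -11.5, 6.9]
grip_width: 0.0002
```

```bash
python3 -c "
from st import *
st(); save('wrist','wrist8')
save('side','side8')
im=cv2.imread('pics/side8.png')[100:290,190:370]; cv2.imwrite('pics/c_side8.png',cv2.resize(im,None,fx=3.1,fy=3.1,interpolation=2))
"
```

```text
t 9.03 fix [-105.1  -40.1  212.5] rot [ 3.138e+00 -1.000e-03  1.160e-01] F fix [-11.53   0.57   6.94] w 0.0002
```

View pics/wrist8.png

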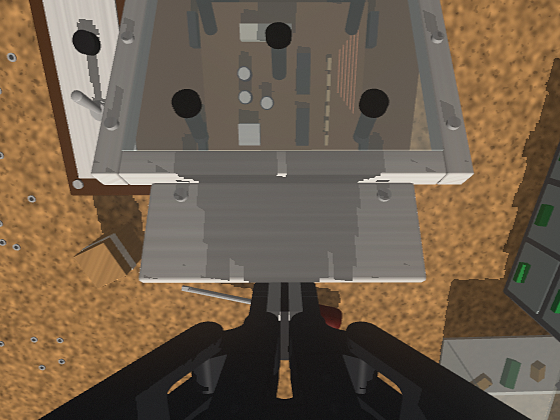

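View pics/c_side8.png

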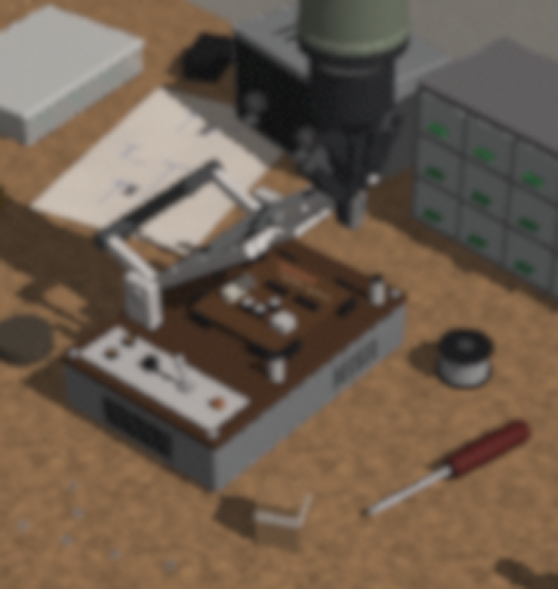

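{"op": "carry_out", "data": {
  "deltas": [-1,0,-0.33,-0.41,0,-1,0,-0.33,-0.41,0,-1,0,-0.33,-0.41,0,-1,0,-0.33,-0.41,0,-1,0,-0.36,-0.38,0,-1,0,-0.36,-0.38,0,-1,0,-0.36,-0.38,0,-1,0,-0.36,-0.38,0,-1,0,-0.4,-0.34,0,-1,0,-0.4,-0.34,0,-1,0,-0.4,-0.34,0,-1,0,-0.4,-0.34,0,-1,0,-0.43,-0.3,0,-1,0,-0.43,-0.3,0,-1,0,-0.43,-0.3,0,-1,0,-0.43,-0.3,0]
}}

```text
clock: 10.47
position: [0.632, 0.0085, 0.2688]
tool_rot: [-3.142, 0.0, 0.119]
force: [0.4, 0.0, -0.2]
grip_width: -0.0001
```

```bash
python3 -c "
from st import *
st(); save('wrist','wrist9')
save('side','side9')
im=cv2.imread('pics/side9.png')[100:290,190:370]; cv2.imwrite('pics/c_side9.png',cv2.resize(im,None,fx=3.1,fy=3.1,interpolation=2))
"
```

```text
t 10.47 fix [-41.1 -40.  268.8] rot [-3.142  0.     0.119] F fix [-0.03 -0.37 -0.18] w -0.0001
```

View pics/wrist9.png

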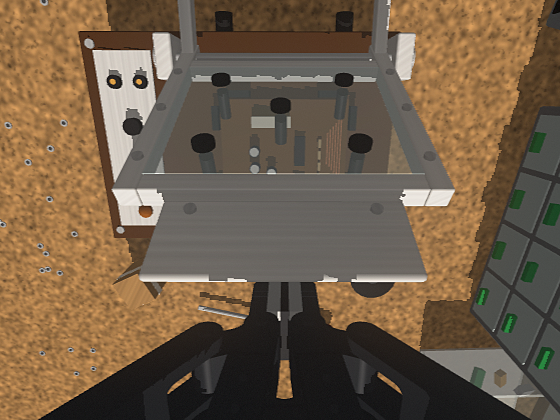

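View pics/c_side9.png

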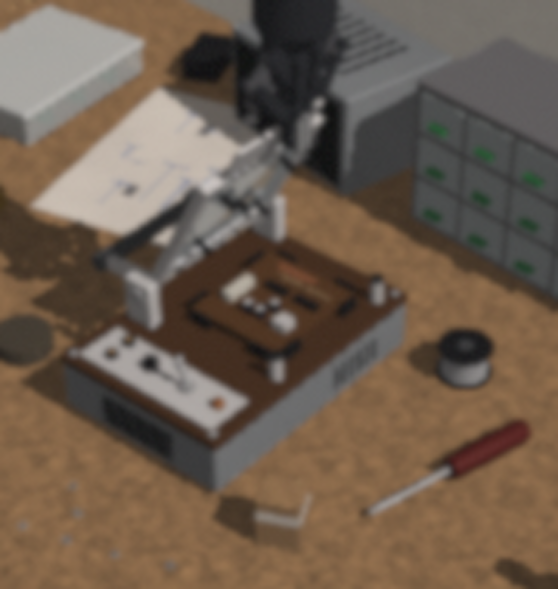

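{"op": "carry_out", "data": {
  "deltas": [-1,0,0,0,0,-1,0,0,0,0,-1,0,0,0,0,-1,0,0,0,0,-1,0,0,0,0,-1,0,0,0,0]
}}

```text
clock: 11.07
position: [0.6321, 0.0078, 0.2685]
tool_rot: [3.142, 0.0, 0.118]
force: [0.5, -0.0, 0.7]
grip_width: 0.0
```

```bash
python3 -c "
from st import *
st(); save('wrist','wrist10')
"
```

```text
t 11.07 fix [-41.7 -40.  268.5] rot [3.142 0.    0.118] F fix [-0.07 -0.45  0.67] w 0.0
```

View pics/wrist10.png

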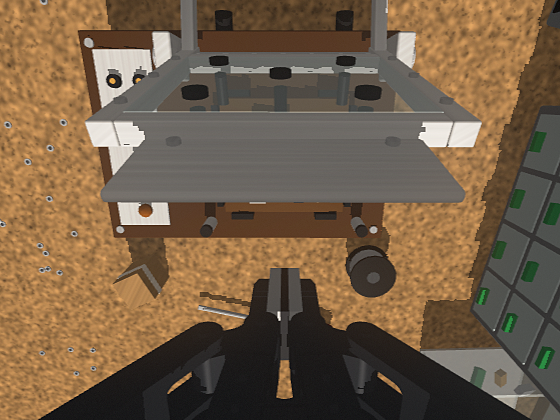

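The gate has left the finger and is swinging open by itself. I retract to the front and up, and wait.

{"op": "carry_out", "data": {
  "deltas": [-1,0,2,-1,0,-1,0,2,-2,0,-1,0,2,-2,0,-1,0,2,-2,0,-1,0,0,0,0,-1,0,0,0,0,-1,0,0,0,0,-1,0,0,0,0,-1,0,0,0,0,-1,0,0,0,0,-1,0,0,0,0,-1,0,0,0,0,-1,0,0,0,0,-1,0,0,0,0,-1,0,0,0,0,-1,0,0,0,0,-1,0,0,0,0,-1,0,0,0,0,-1,0,0,0,0,-1,0,0,0,0]
}}

```text
clock: 12.78
position: [0.6416, -0.0715, 0.3386]
tool_rot: [3.142, -0.0, 0.119]
force: [0.2, -0.1, 0.2]
grip_width: -0.0003
```

{"op": "carry_out", "data": {
  "deltas": [-1,0,0,0,0,-1,0,0,0,0,-1,0,0,0,0,-1,0,0,0,0,-1,0,0,0,0,-1,0,0,0,0,-1,0,0,0,0,-1,0,0,0,0,-1,0,0,0,0,-1,0,0,0,0,-1,0,0,0,0,-1,0,0,0,0,-1,0,0,0,0,-1,0,0,0,0,-1,0,0,0,0,-1,0,0,0,0,-1,0,0,0,0,-1,0,0,0,0,-1,0,0,0,0,-1,0,0,0,0]
}}

```text
clock: 14.45
position: [0.6416, -0.0715, 0.3386]
tool_rot: [3.142, 0.0, 0.119]
force: [0.4, -0.2, 0.8]
grip_width: -0.0001
```

```bash
python3 -c "
from st import *
st(); a=P[2]
def W(q): return np.array([P[0]+np.cos(a)*q[0]-np.sin(a)*q[1],P[1]+np.sin(a)*q[0]+np.cos(a)*q[1],q[2]])
th=1.745
L=W([.075-.21*np.cos(th)-.006*np.sin(th),-.04,.105+.21*np.sin(th)-.006*np.cos(th)])
for c in ['wrist','side','scene']:
    save(c,c+'11')
    print(c,'expected lip',proj(c,L).round(1),[(np.round(q['xy'],1),round(q['p'],2)) for q in mark_of(c,'gate_lip')[:2]])
    for n,z in [('switch_tip',.1047),('board',.07),('solder_reel',0),('fuse_carton',0),('screwdriver',0),('paste_tin',0)]:
        for q in mark_of(c,n)[:1]: print(c,n,round(q['p'],2),np.round(q['xy']),(F2(atz(c,q['xy'],z))*1000).round(0))
im=cv2.imread('pics/side11.png')[100:290,190:370]; cv2.imwrite('pics/c_side11.png',cv2.resize(im,None,fx=3.1,fy=3.1,interpolation=2))
"
```

```text
t 14.45 fix [-121.6  -40.   338.6] rot [3.142 0.    0.119] F fix [-0.21 -0.33  0.78] w -0.0001
wrist expected lip [ 282.1 -360.8] []
wrist switch_tip 0.67 [141.  79.] [-18. 107. 105.]
wrist board 0.89 [282.  78.] [-16. -38.  70.]
wrist solder_reel 0.7 [359. 191.] [-165. -150.    0.]
wrist fuse_carton 0.96 [162. 200.] [-179.  140.    0.]
wrist screwdriver 0.65 [266. 245.] [-251.  -12.    0.]
side expected lip [246.5 117.4] [(array([247.4, 115.7]), 0.86)]
side switch_tip 0.51 [250. 215.] [-26. 102. 105.]
side board 0.84 [280. 193.] [  5. -67.  70.]
side solder_reel 0.78 [342. 218.] [-173. -162.    0.]
side fuse_carton 0.75 [278. 270.] [-164.  140.    0.]
side screwdriver 0.59 [267. 225.] [-12.  15.   0.]
side paste_tin 0.73 [200. 214.] [189. 109.   0.]
scene expected lip [344.3 170.3] [(array([349.3, 172.3]), 0.97), (array([143.2, 197.5]), 0.52)]
scene board 0.62 [292. 227.] [ -9. -33.  70.]
scene solder_reel 0.83 [224. 266.] [-175. -147.    0.]
scene fuse_carton 0.67 [295. 233.] [-5.  1.  0.]
scene screwdriver 0.61 [212. 224.] [-252.  -15.    0.]
scene paste_tin 0.63 [369. 212.] [200. 120.   0.]
```

View pics/wrist11.png

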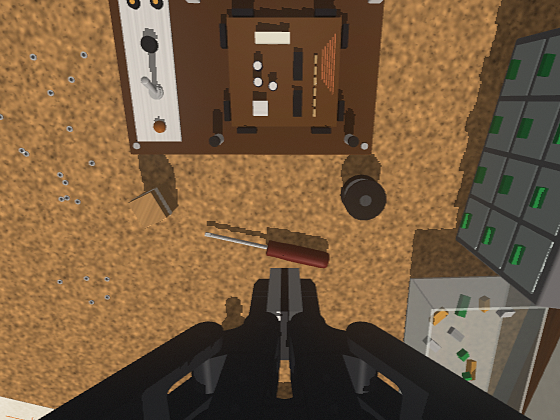

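View pics/c_side11.png

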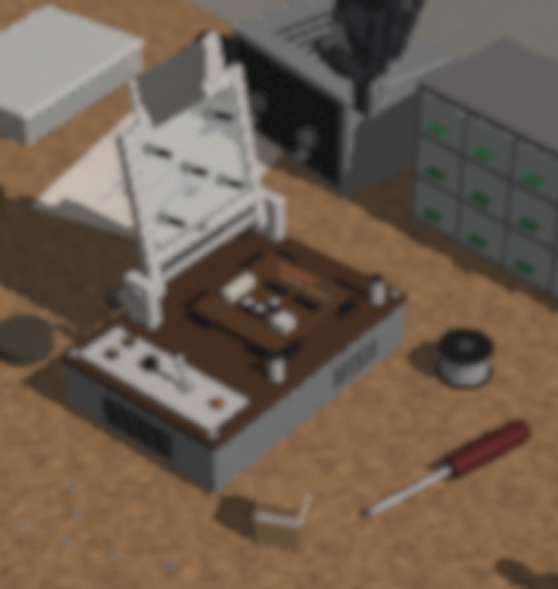

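The gate stands raised at the rear, with the lip within about 2 px of where 1.745 rad puts it in the side view. The switch is off, the board is in its nest, the tools are unmoved and the robot is clear.

```bash
python3 -c "
from st import *
print(job.job_done()); st()"
```

```text
the job is handed in; nothing more can be done
None
the job is handed in; nothing more can be done
```

The fixture is switched off and the gate rests raised on its rear buffers. I handed the job in at about 14.5 s; no verdict was reported.

**What I did:** I pushed the toggle towards the hinge with the closed fingers until it met its stop at about 10 N. Then I took the gate up at about 0.3 rad/s until it left the finger near 1.05 rad and swung onto its buffers by itself.

**How the gate was pushed:** This interface keeps the tool vertical, so I could not get a finger flat under the lip. Instead I pressed a finger against the lip's front lower edge with about 11–19 N and lifted it along its arc. At first friction carried the lift, so this was not strictly a push from below.

**Last checks:**
- **Gate:** the lip was found within about 2 px of the place for 1.745 rad in the side camera, and within about 5 px in the scene camera. That camera was already off by about as much earlier. I did not measure the gate's speed, but I waited about 3.4 s after it left the finger.
- **Switch:** the wrist camera put the tip at x = −18 mm, as expected for off. The side camera gave −26 mm with low confidence (0.51).
- **Board and nearby items:** the board looks undisturbed in its nest. The reel, carton, screwdriver and tin showed no shift beyond the scatter of the measurements. Two detections were false and I set them aside: the carton in the scene view and the screwdriver in the side view.
- **Not re-measured:** the pliers, meter and bottle; the arm never went near them.
- **Robot:** it was clear of everything, with the force reading near zero.

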